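# Stack mincer plates in the storage well up to the lines

## Task

Put clean mincer plates away in the round well of the white deck: slide plates over the deck and let them drop into the well, choosing thin and thick ones so that the top of the stack lies between the two lines round the inside of the bore. Leave the plates that are not needed lying flat on the deck, clear of the well, and do not shift or topple the other things standing on the deck.

Things in the scene. Friction and masses are not known exactly. Their poses are not given: they have to be found in the camera images.
- deck: Fixed white plastic landing deck, a raised flat platform 440 mm (its x) by 700 mm (its y), top 85 mm above the table. Origin: centre of its underside, on the table. Round its edge stands a steel rim 8 mm thick and 8 mm higher than the top.
- well (a point): Centre of the mouth of the round storage well, level with the deck's top, 30 mm from the deck's centre along the deck's +x; axes as the deck's, z up. The bore is 99 mm in diameter and straight; its mouth is flush with the deck. Two black lines, each 2 mm high, run round the inside of the bore 8 mm (upper line) and 22 mm (lower line) below the deck's top.
- rest_top (a point): Centre of the upper face of the fixed round rest plate (97 mm across, grey) that forms the bottom of the well, 48 to 68 mm below the deck's top; where it sits differs each time. It does not move under load.
- thin1: Thin perforated steel mincer plate with many small holes, a loose disc 95 mm in diameter and 12 mm thick, 0.22 to 0.45 kg, lying flat on the deck. Origin: centre of its underside; z is the disc's axis. Too wide for most grippers to grasp; it slides when pushed at the rim and drops into the well when pushed over its mouth, by about 14 mm before it is centred.
- thin2: Thin perforated steel mincer plate with many small holes, a loose disc 95 mm in diameter and 12 mm thick, 0.22 to 0.45 kg, lying flat on the deck. Origin: centre of its underside; z is the disc's axis. Too wide for most grippers to grasp; it slides when pushed at the rim and drops into the well when pushed over its mouth, by about 14 mm before it is centred.
- thin3: Thin perforated steel mincer plate with many small holes, a loose disc 95 mm in diameter and 12 mm thick, 0.22 to 0.45 kg, lying flat on the deck. Origin: centre of its underside; z is the disc's axis. Too wide for most grippers to grasp; it slides when pushed at the rim and drops into the well when pushed over its mouth, by about 14 mm before it is centred.
- thick1: Thick perforated steel mincer plate with eight large holes, a loose disc 95 mm in diameter and 20 mm thick, 0.35 to 0.7 kg, lying flat on the deck. Origin: centre of its underside; z is the disc's axis. Too wide for most grippers to grasp; it slides when pushed at the rim and drops into the well when pushed over its mouth, by about 14 mm before it is centred.
- thick2: Thick perforated steel mincer plate with eight large holes, a loose disc 95 mm in diameter and 20 mm thick, 0.35 to 0.7 kg, lying flat on the deck. Origin: centre of its underside; z is the disc's axis. Too wide for most grippers to grasp; it slides when pushed at the rim and drops into the well when pushed over its mouth, by about 14 mm before it is centred.
- squeeze: Bystander standing loose on the deck: yellow plastic bottle with a cap, 54 mm across, 110 mm tall. Origin: centre of its underside. Leave it alone.
- shaker: Bystander standing loose on the deck: amber glass jar with a dark lid, 60 mm across, 90 mm tall. Origin: centre of its underside. Leave it alone.
- cup: Bystander standing loose on the deck: open white ceramic ramekin, 68 mm across the rim, 36 mm tall. Origin: centre of its underside. Leave it alone.
- block: Bystander standing loose on the deck: wooden block, 44 x 44 mm, 35 mm tall. Origin: centre of its underside. Leave it alone.

How it is judged:
By the outcome, as a careful person would: the job done as asked, in the order asked, and still so for the second after the job is handed in, with the robot touching nothing.
It also fails if it takes over 72 s, if anything falls off the work surface, if the arm or the gripper's body presses on something with over 40 N, if the wrist force passes 120 N, or if a joint passes its speed limit or range.

## Robot

A 6-joint arm with a two-finger parallel gripper is mounted at the origin on the work surface. World frame = base frame: x ahead of the robot, y to its left, z up, the work surface at z = 0. Lengths are in m, angles in rad, forces in N, time in s.
With the tool pointing down it reaches from about 0.25 to 0.8 m from the base axis. Payload 8.5 kg.
Tool frame: the origin (TCP) lies midway between the tips of the shut fingers; the grasp point (between the pads) lies 19 mm behind it; z points along the fingers, y is the direction in which the jaws open and shut (so a half turn about z gives the same grasp; the last joint's range is limited). The gripper opens to 85 mm and grips with 20 to 120 N. Pads are 22 mm wide; open, the fingers measure 114 mm over their backs; the gripper's body (76 mm by 85 mm) begins 54 mm behind the grasp point. The pads swing forward as they close: fully open they stand 13 mm farther back than shut.
Start: joints at [-1.216, 0.238, -0.013, 1.319, 0, 1.571], TCP at [0.182, -0.492, 0.231] pointing down, gripper open.
Joint ranges: [-2.66, 2.66], [-1.03, 1.9], [-1.14, 1.46], [-1.82, 2.27], [-1.45, 1.34], [-3.14, 3.14]. Speed limits (rad/s): [2.22, 2.22, 2.79, 3.14, 3.14, 3.14].

## Interface

Orientations are given as a unit quaternion [x, y, z, w].
In Python, from bench import bot gives the robot as it stands. The module is installed in compiled form; this text tells all that it offers.
- The arm moves only by the shell command python3 -m inch 'ROWS'. ROWS is JSON, a list of rows, each an object with "rot": the turn, a rotation vector about the tool's x, y, z in degrees, a list of three; "xyz": the shift along the tool's x, y, z in m, a list of three; "grip": the finger opening in m, from 0 to 0.0854. A call has 1 to 12 rows; each row is the pose to reach, as a shift and turn from the pose commanded when the call began, along the tool's axes at that moment; what a row does not reach only later rows make up. A row lasts 1/12 s, in which the tool goes at most 41.7 mm and 7.16 degrees, less where a joint would pass 70% of its speed; a pose out of reach is approached as far as the arm can. A call with a gripper value outside its range is refused whole. The fingers move at their own pace and stop on an object; the grip force is fixed at half the most. Time passes only in rows, so rows that repeat a pose let the fingers close. It gives the time, the measured TCP pose, the force and the opening at its end, in the units of the state.
- bot.get_state(): the state, without advancing time (a new reading comes with each control period).
- bot.camera(name): name is "scene" or "top" or "wrist"; returns (picture, depth): 480x640x3 uint8, red, green, blue; 480x640 float32, m along the optical axis (not along the pixel's ray), 0 where there is no reading.
- bot.camera_model(name): a dict with "intrinsics" (3x3 intrinsics, pixels), "xyz" and "rotation" of the camera in the world; the wrist camera has in their place "tool_from_camera" (4x4, takes a point from camera to tool coordinates, whose origin is the TCP and whose axes are the flange's). Camera axes: x right, y down, z forward; pixel columns grow to the right and rows downward; lengths in m; the calibration is good to about 2 mm. A picture is of the moment at which its call begins: read the wrist's pose just before it. camera_model takes no time and is no camera call.
- bot.sign_off(): hands the job in, once; it reports no verdict.
The state is a dict: "time_s": time; "joints": joint angles; "dq": joint speeds; "tau": joint torques, N m; "tcp_pos": TCP position; "orientation": TCP orientation; "force": force on the tool from outside, world axes, zero at the start; "wrist_torque": the same for the moment, N m; "gripper_width": opening from 0.0 (shut) to 1.0 (fully open).
Only numpy, scipy, OpenCV 4.12 (cv2) and the standard library are available. Lean on these libraries where they do the work, as an engineer would, in place of code of your own. Each camera call takes 0.05 s, during which the arm holds its last target.

## Working session

There is one attempt and no reset: what is moved stays moved. The work goes in short steps, Python scripts to look and compute and a shell command to move; the robot and the scene stay as the last step left them, time stands still between calls to the robot, and variables do not carry over. Pictures are saved under pics/ and viewed, and the job is handed in when it is done.

```bash
mkdir -p pics; cat > h.py <<'E'
import numpy as np, cv2
from bench import bot
from scipy.spatial.transform import Rotation as R
def cam(n):
    s=bot.get_state(); p,d=bot.camera(n); m=bot.camera_model(n)
    K=np.array(m["intrinsics"])
    if n=="wrist":
        T=np.eye(4);T[:3,:3]=R.from_quat(s["orientation"]).as_matrix();T[:3,3]=s["tcp_pos"]
        T=T@np.array(m["tool_from_camera"])
    else:
        T=np.eye(4);r=np.array(m["rotation"]);T[:3,:3]=r if r.shape==(3,3) else R.from_quat(r).as_matrix();T[:3,3]=m["xyz"]
    return p,d,K,T
def pts(d,K,T):
    v,u=np.mgrid[:480,:640]
    c=np.stack([(u-K[0,2])/K[0,0]*d,(v-K[1,2])/K[1,1]*d,d],-1)
    return c@T[:3,:3].T+T[:3,3]
def save(f,p): cv2.imwrite("pics/"+f,p[...,::-1])
E
python3 - <<'E'
from h import *
print(bot.get_state())
for n in("scene","top"):
    p,d,K,T=cam(n); save(n+"0.png",p); np.savez(n+"0.npz",p=p,d=d,K=K,T=T); print(n,K,T)
E
```

```text
{'time_s': 0.0, 'joints': array([-1.21599994e+00,  2.38793877e-01, -1.42630864e-02,  1.31916339e+00,
        1.39658161e-05,  1.57084284e+00]), 'dq': array([ 0.00021758,  0.00241319, -0.00093766, -0.00217646, -0.00088317,
       -0.00061769]), 'tau': array([-5.35348991e-04, -5.38787913e+01,  3.46435332e+01,  1.83646224e-02,
        2.31542469e-05, -3.22504468e-05]), 'tcp_pos': array([ 0.18224846, -0.49192145,  0.23066729]), 'orientation': array([ 9.84310018e-01,  1.76446256e-01, -1.18791681e-04, -7.02069996e-04]), 'force': array([-0.45753221, -0.21431693,  0.0272431 ]), 'wrist_torque': array([ 0.02041945, -0.00846442,  0.00895345]), 'gripper_width': 1.0006506444774657}
scene [[454.09473108   0.         321.11048832]
 [  0.         454.09473108 235.86261651]
 [  0.           0.           1.        ]] [[ 0.05572383  0.81243849 -0.58037794  1.08971025]
 [ 0.99833355 -0.05406994  0.02016353  0.00706691]
 [-0.01499938 -0.58053435 -0.81409759  0.7490558 ]
 [ 0.          0.          0.          1.        ]]
top [[443.97420471   0.         316.93395589]
 [  0.         443.97420471 239.41147069]
 [  0.           0.           1.        ]] [[-0.02386727 -0.9724779   0.23176949  0.46283607]
 [-0.99971302  0.0236943  -0.00353035  0.04982339]
 [-0.00205843 -0.23178724 -0.97276433  0.74982027]
 [ 0.          0.          0.          1.        ]]
```

View pics/scene0.png

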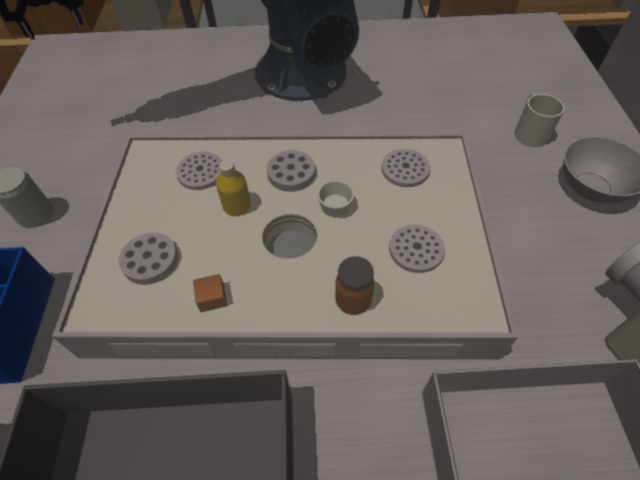

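View pics/top0.png

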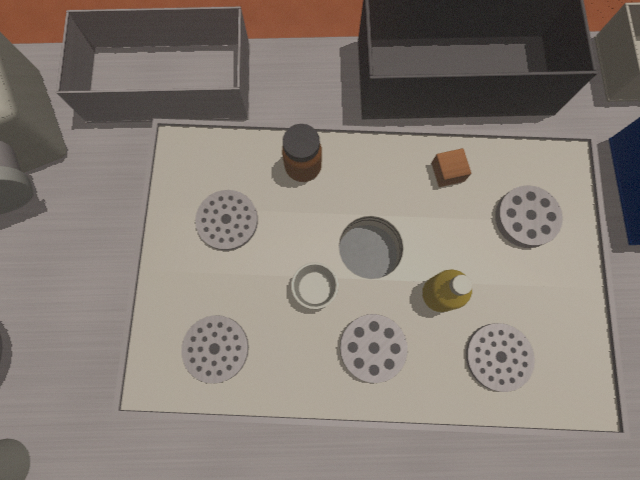

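The two views show the deck, five plates (thick: top px (374,348) and (530,215); thin: (227,219), (215,349), (501,357)), the well at (371,248), and the bystanders. Next I measure them.

```bash
python3 - <<'E'
from h import *
f=np.load("top0.npz");p,d,K,T=f['p'],f['d'],f['K'],f['T']
P=pts(d,K,T); g=(d>0)
def med(u,v,r=4):
    q=P[v-r:v+r+1,u-r:u+r+1].reshape(-1,3);return np.median(q,0).round(4)
for n,u,v in [("deck",300,230),("deckL",170,280),("deckR",590,300),("deckT",390,150),("deckB",300,400),("floor",365,255),("floor2",360,262)]: print(n,med(u,v,2))
zt=np.median(P[225:235,290:310,2]);print(zt)
# circle fits for plates: blobs at height
H=P[...,2]-zt
for n,u,v,h in [("thickA",374,348,.020),("thickB",530,215,.020),("thin1",227,219,.012),("thin2",215,349,.012),("thin3",501,357,.012),("cup",314,288,.036),("block",453,163,.035),("shaker",302,143,.09),("squeeze",456,288,.1)]:
    r=42
    m=np.zeros(H.shape,bool);m[max(v-r,0):v+r,u-r:u+r]=1
    m&=g&(H>h*.6)&(H<h*1.4)
    q=P[m][:,:2].astype(np.float32)
    c,rad=cv2.minEnclosingCircle(q)
    print(n,m.sum(),np.round(c,4),round(rad,4),"z",np.median(P[m][:,2]).round(4), q.min(0).round(3),q.max(0).round(3))
# rim
m=np.zeros(H.shape,bool)
# well: points below
m=g&(H<-.01)&(P[...,2]>0.005); m[:190]=0;m[300:]=0;m[:,:320]=0;m[:,420:]=0
print("well pts",m.sum()); z=P[m][:,2]; print(np.percentile(z,[1,5,10,25,50,75]).round(4))
# rim high points bounding
e=g&(H>.004)&(H<.012)
q=P[e];q=q[(q[:,0]>.1)&(q[:,0]<.9)]
print(q[:,:2].min(0),q[:,:2].max(0))
# ortho image of well
xs=np.arange(.25,.8,.001)
E
```

```text
deck [0.6366 0.0733 0.0854]
deckL [0.5637 0.2704 0.0852]
deckR [ 0.5187 -0.3565  0.0849]
deckT [ 0.7673 -0.0744  0.0847]
deckB [0.3879 0.077  0.0854]
floor [ 0.6048 -0.031   0.0355]
floor2 [ 0.5935 -0.0224  0.0345]
0.08495536382775315
thickA 3623 [ 0.4576 -0.0281] 0.0475 z 0.105 [ 0.411 -0.075] [0.505 0.019]
thickB 3060 [ 0.6474 -0.2756] 0.0481 z 0.1049 [ 0.6   -0.323] [ 0.694 -0.228]
thin1 2921 [0.6544 0.1867] 0.0479 z 0.097 [0.607 0.14 ] [0.702 0.234]
thin2 3539 [0.4616 0.199 ] 0.0477 z 0.097 [0.415 0.151] [0.509 0.246]
thin3 3621 [ 0.4409 -0.2092] 0.0479 z 0.0969 [ 0.394 -0.257] [ 0.488 -0.162]
cup 651 [0.5262 0.0376] 0.059 z 0.1199 [ 0.484 -0.003] [0.58  0.086]
block 919 [ 0.7263 -0.1619] 0.0303 z 0.1196 [ 0.701 -0.187] [ 0.752 -0.137]
shaker 1498 [0.7426 0.0679] 0.0299 z 0.1744 [0.713 0.038] [0.769 0.098]
squeeze 1277 [ 0.5329 -0.1319] 0.0268 z 0.1662 [ 0.507 -0.158] [ 0.559 -0.105]
well pts 2985
[0.0314 0.033  0.0335 0.0343 0.0352 0.0364]
[ 0.32864979 -0.49982039] [0.89954566 0.54124838]
```

```bash
python3 - <<'E'
from h import *
f=np.load("top0.npz");p,d,K,T=f['p'],f['d'],f['K'],f['T']
zt=0.085
# ortho rectified at deck plane: 1px=1.0mm ; cols y from .40 to -.40, rows x from .72 down
W,Hh=800,600
yy,xx=np.meshgrid(.42-np.arange(W)*.001, .75-np.arange(Hh)*.001)
X=np.stack([xx,yy,np.full_like(xx,zt)],-1)
c=(X-T[:3,3])@T[:3,:3]
u=(c[...,0]/c[...,2]*K[0,0]+K[0,2]).astype(np.float32);v=(c[...,1]/c[...,2]*K[1,1]+K[1,2]).astype(np.float32)
o=cv2.remap(p,u,v,1); 
for k in range(0,W,100): cv2.line(o,(k,0),(k,Hh),(0,255,0),1); cv2.putText(o,f"{.42-k*.001:.2f}",(k,10),0,.35,(255,0,0))
for k in range(0,Hh,100): cv2.line(o,(0,k),(W,k),(0,255,0),1); cv2.putText(o,f"{.75-k*.001:.2f}",(0,k+10),0,.35,(255,0,0))
save("ortho.png",o)
c=cv2.resize(p[200:300,310:430],None,fx=6,fy=6,interpolation=cv2.INTER_CUBIC);save("well.png",c)
E
```

```text
(no output)
```

View pics/ortho.png

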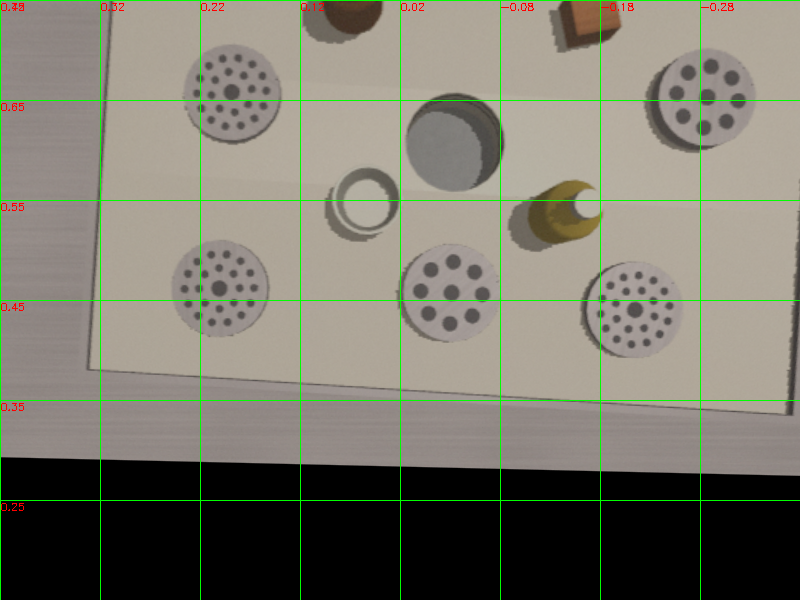

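View pics/well.png

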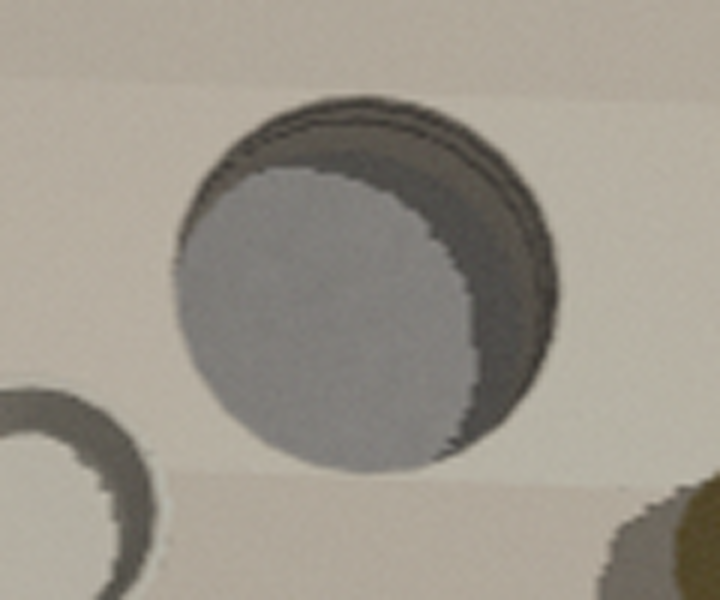

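```bash
cat >> h.py <<'E'
def atz(u,v,z,K,T):
    r=T[:3,:3]@np.array([(u-K[0,2])/K[0,0],(v-K[1,2])/K[1,1],1]);return (T[:3,3]+r*(z-T[2,3])/r[2])[:2].round(4)
E
python3 - <<'E'
from h import *
f=np.load("top0.npz");p,d,K,T=f['p'],f['d'],f['K'],f['T']
P=pts(d,K,T);H=P[...,2]-.085
# well mouth left/right/top/bottom from enlarged crop
e=lambda u,v:atz(310+u/6,200+v/6,.085,K,T)
for q in [(177,285),(559,285),(367,97),(367,472)]:print(q,e(*q))
print("mouth mean",np.mean([e(177,285),e(559,285)],0),np.mean([e(367,97),e(367,472)],0))
print("cup",atz(314,287,.121,K,T))
m=np.zeros(H.shape,bool);m[262:312,288:342]=1;m&=H>.025;q=P[m][:,:2];print(q.min(0),q.max(0),np.median(q,0))
# floor away from edges
m=np.zeros(H.shape,bool);cv2_=m.astype(np.uint8);cv2.circle(cv2_,(360,255),12,1,-1);z=P[cv2_>0]
print("floor",z[:,2].mean(),z[:,2].std(),np.linalg.lstsq(np.c_[z[:,:2],np.ones(len(z))],z[:,2],rcond=None)[0])
f=np.load("scene0.npz");d,K,T=f['d'],f['K'],f['T'];P=pts(d,K,T)
print("scene floor",np.median(P[238:250,282:300,2]),"deck",np.median(P[225:240,360:380,2]),np.median(P[195:205,270:285,2]))
E
```

```text
(177, 285) [0.6077 0.0131]
(559, 285) [ 0.6053 -0.0844]
(367, 97) [ 0.6564 -0.038 ]
(367, 472) [ 0.5584 -0.0329]
mouth mean [ 0.6065  -0.03565] [ 0.6074  -0.03545]
cup [0.5433 0.0534]
[0.46283607 0.02042498] [0.57973042 0.08605275] [0.54889805 0.05256929]
floor 0.03650934248917953 0.03402630006485837 [-1.4686907   0.75016698  0.9418821 ]
scene floor 0.0356857481850833 deck 0.08548587784837386 0.08560875411139601
```

```bash
cat >> h.py <<'E'
def go(x,y,z,yaw):
    s=bot.get_state();M=R.from_quat(s["orientation"]).as_matrix()
    t=M.T@(np.array([x,y,z])-s["tcp_pos"])
    a=np.deg2rad(yaw);D=np.array([[np.cos(a),np.sin(a),0],[np.sin(a),-np.cos(a),0],[0,0,-1]])
    print("now",s["tcp_pos"].round(4),"yaw",np.rad2deg(np.arctan2(M[1,0],M[0,0])).round(2),"F",s["force"].round(1),"w",round(s["gripper_width"],3),"t",round(s["time_s"],2))
    print("xyz",t.round(4),"rot",np.rad2deg(R.from_matrix(M.T@D).as_rotvec()).round(2))
E
python3 -c "
from h import *
go(.385,-.028,.231,-2)"
```

```text
now [ 0.1823 -0.4919  0.2307] yaw 20.33 F [ 0.2 -0.4 -0.1] w 0.997 t 0.1
xyz [ 3.513e-01 -3.646e-01  2.000e-04] rot [-8.000e-02  1.000e-02  2.233e+01]
```

```bash
python3 -m inch '[{"xyz":[0.351,-0.365,0],"rot":[0,0,22.3],"grip":0.05},{"xyz":[0.351,-0.365,0],"rot":[0,0,22.3],"grip":0.05},{"xyz":[0.351,-0.365,0],"rot":[0,0,22.3],"grip":0.05},{"xyz":[0.351,-0.365,0],"rot":[0,0,22.3],"grip":0.05},{"xyz":[0.351,-0.365,0],"rot":[0,0,22.3],"grip":0.05},{"xyz":[0.351,-0.365,0],"rot":[0,0,22.3],"grip":0.05},{"xyz":[0.351,-0.365,0],"rot":[0,0,22.3],"grip":0.05},{"xyz":[0.351,-0.365,0],"rot":[0,0,22.3],"grip":0.05},{"xyz":[0.351,-0.365,0],"rot":[0,0,22.3],"grip":0.05},{"xyz":[0.351,-0.365,0],"rot":[0,0,22.3],"grip":0.05},{"xyz":[0.351,-0.365,0],"rot":[0,0,22.3],"grip":0.05},{"xyz":[0.351,-0.365,0],"rot":[0,0,22.3],"grip":0.05}]'
python3 -c "
from h import *
go(.385,-.028,.11,-2)"
```

```text
time_s: 1.1
tcp_pos: [0.3804, -0.0359, 0.2314]
orientation: [1.0, -0.017, 0.0, -0.0]
force: [1.4, -1.3, -0.3]
gripper_width: 0.584
now [ 0.3804 -0.0359  0.2314] yaw -1.97 F [ 1.4 -1.3 -0.3] w 0.584 t 1.1
xyz [ 0.0043 -0.0081  0.1214] rot [-0.   -0.02  0.03]
```

```bash
python3 -m inch '[{"xyz":[0.007,-0.008,0.04],"rot":[0,0,0],"grip":0.05},{"xyz":[0.007,-0.008,0.08],"rot":[0,0,0],"grip":0.05},{"xyz":[0.007,-0.008,0.115],"rot":[0,0,0],"grip":0.05},{"xyz":[0.007,-0.008,0.123],"rot":[0,0,0],"grip":0.05},{"xyz":[0.007,-0.008,0.123],"rot":[0,0,0],"grip":0.05}]'
python3 - <<'E'
from h import *
go(.388,-.028,.095,-2)
p,d,K,T=cam("scene");save("s1.png",cv2.resize(p[110:230,220:380],None,fx=5,fy=5,interpolation=cv2.INTER_CUBIC))
p,d,K,T=cam("wrist");save("w1.png",p);np.savez("w1.npz",p=p,d=d,K=K,T=T)
E
```

```text
time_s: 1.52
tcp_pos: [0.3856, -0.0301, 0.1066]
orientation: [1.0, -0.017, -0.003, -0.0]
force: [0.4, -0.1, 0.5]
gripper_width: 0.585
now [ 0.3856 -0.0301  0.1066] yaw -1.96 F [ 0.4 -0.1  0.5] w 0.585 t 1.52
xyz [ 0.0024 -0.0021  0.0116] rot [-0.02  0.3   0.04]
```

View pics/s1.png

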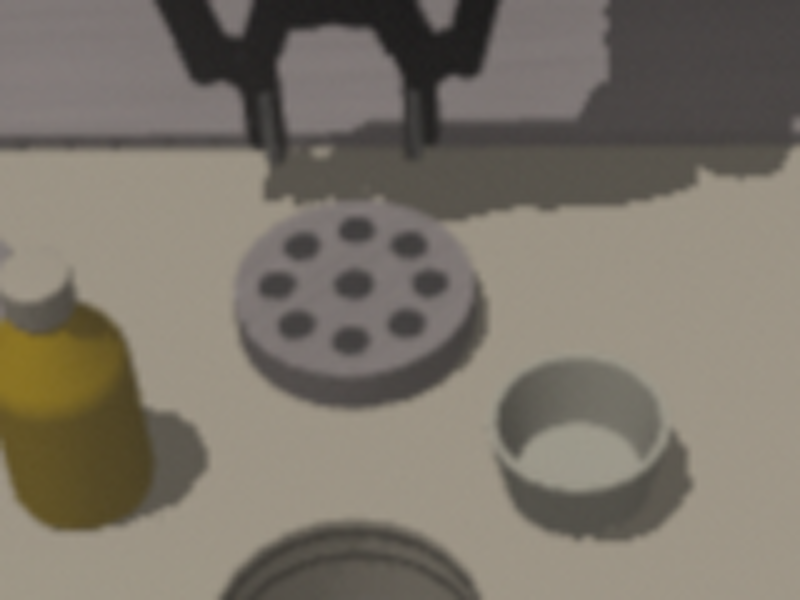

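View pics/w1.png

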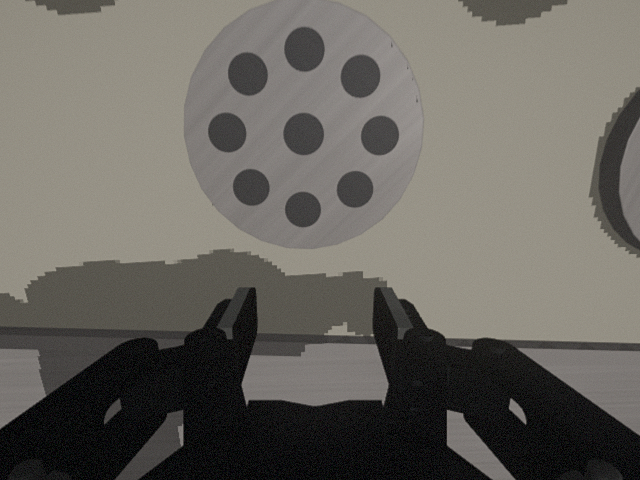

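```bash
python3 - <<'E'
from h import *
f=np.load("w1.npz");d,K,T=f['d'],f['K'],f['T'];P=pts(d,K,T)
m=np.zeros(d.shape,bool);m[280:345,225:262]=1;m|=False
m2=np.zeros(d.shape,bool);m2[280:345,370:410]=1
for k in(m,m2):
    q=P[k&(d>0)];dd=d[k&(d>0)];q=q[dd<np.median(d[250:270,100:120])-.03]
    print(len(q),q.min(0).round(4),q.max(0).round(4), np.percentile(q[:,2],[1,5,20]).round(4))
f=np.load("scene0.npz");K,T=f['K'],f['T']
for u,v in((275,141.5),(302.6,141.5)):
  for z in(.105,.11,.115,.12):print(z,atz(u,v,z,K,T))
E
```

```text
1517 [ 0.3775 -0.0068  0.1166] [0.4006 0.0047 0.1613] [0.1175 0.1197 0.125 ]
1748 [ 0.3759 -0.0689  0.1166] [ 0.3989 -0.0556  0.1612] [0.1175 0.1196 0.1251]
0.105 [ 0.3871 -0.0581]
0.11 [ 0.3925 -0.0576]
0.115 [ 0.398  -0.0571]
0.12 [ 0.4034 -0.0565]
0.105 [ 0.3912 -0.0016]
0.11 [ 0.3966 -0.0015]
0.115 [ 0.402  -0.0014]
0.12 [ 0.4074 -0.0014]
```

```bash
python3 -m inch '[{"xyz":[0.001,-0.001,0.01],"rot":[0,0,0],"grip":0.05},{"xyz":[0.001,-0.001,0.018],"rot":[0,0,0],"grip":0.05},{"xyz":[0.001,-0.001,0.022],"rot":[0,0,0],"grip":0.05},{"xyz":[0.001,-0.001,0.022],"rot":[0,0,0],"grip":0.05}]'
python3 - <<'E'
from h import *
go(.478,-.041,.085,-2)
E
```

```text
time_s: 1.95
tcp_pos: [0.3888, -0.0296, 0.0866]
orientation: [1.0, -0.017, 0.0, -0.0]
force: [-0.6, -0.0, 0.6]
gripper_width: 0.586
now [ 0.3888 -0.0296  0.0866] yaw -2.0 F [-0.6 -0.   0.6] w 0.586 t 1.95
xyz [0.0896 0.0083 0.0016] rot [-0.   -0.02 -0.  ]
```

```bash
python3 -m inch '[{"xyz":[0.008,0,0.001],"rot":[0,0,0],"grip":0.05},{"xyz":[0.016,0.001,0.001],"rot":[0,0,0],"grip":0.05},{"xyz":[0.024,0.002,0.001],"rot":[0,0,0],"grip":0.05},{"xyz":[0.032,0.003,0.001],"rot":[0,0,0],"grip":0.05},{"xyz":[0.040,0.004,0.001],"rot":[0,0,0],"grip":0.05},{"xyz":[0.048,0.005,0.001],"rot":[0,0,0],"grip":0.05},{"xyz":[0.056,0.006,0.001],"rot":[0,0,0],"grip":0.05},{"xyz":[0.064,0.007,0.001],"rot":[0,0,0],"grip":0.05},{"xyz":[0.072,0.008,0.001],"rot":[0,0,0],"grip":0.05},{"xyz":[0.080,0.008,0.001],"rot":[0,0,0],"grip":0.05},{"xyz":[0.088,0.008,0.001],"rot":[0,0,0],"grip":0.05}]'
python3 - <<'E'
from h import *
go(.55,-.036,.085,-2)
p,d,K,T=cam("wrist");save("w2.png",p)
p,d,K,T=cam("top");save("t2.png",p)
E
```

```text
time_s: 2.87
tcp_pos: [0.4771, -0.0405, 0.0853]
orientation: [1.0, -0.017, -0.0, 0.0]
force: [-4.5, 0.3, 3.2]
gripper_width: 0.583
now [ 0.4771 -0.0405  0.0853] yaw -1.98 F [-4.5  0.3  3.2] w 0.583 t 2.87
xyz [ 0.0727 -0.0071  0.0003] rot [0.01 0.01 0.02]
```

View pics/w2.png

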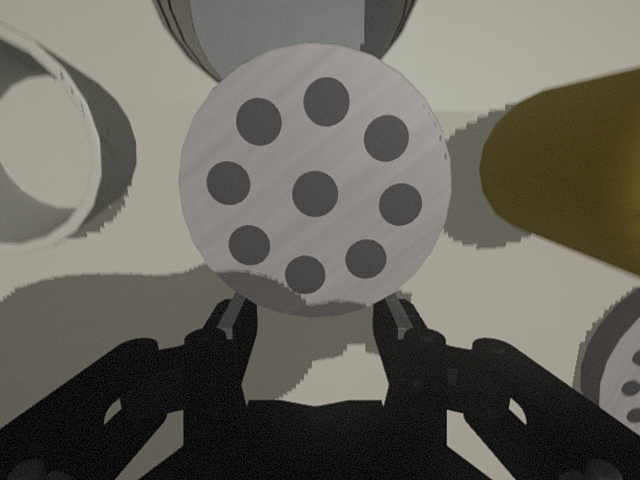

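View pics/t2.png

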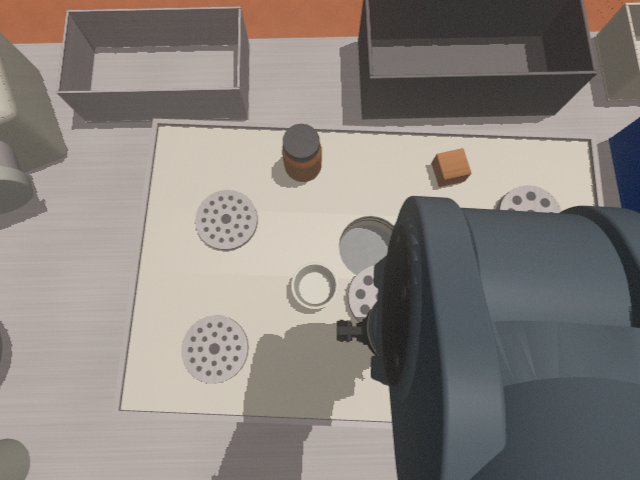

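The plate sits centred between the fingers (px (315,190)), clear of the cup and the bottle, with the well ahead.

```bash
python3 -m inch '[{"xyz":[0.008,-0.001,0],"rot":[0,0,0],"grip":0.05},{"xyz":[0.016,-0.002,0],"rot":[0,0,0],"grip":0.05},{"xyz":[0.024,-0.003,0],"rot":[0,0,0],"grip":0.05},{"xyz":[0.032,-0.004,0],"rot":[0,0,0],"grip":0.05},{"xyz":[0.040,-0.005,0],"rot":[0,0,0],"grip":0.05},{"xyz":[0.048,-0.006,0],"rot":[0,0,0],"grip":0.05},{"xyz":[0.055,-0.007,0],"rot":[0,0,0],"grip":0.05},{"xyz":[0.062,-0.007,0],"rot":[0,0,0],"grip":0.05},{"xyz":[0.069,-0.007,0],"rot":[0,0,0],"grip":0.05},{"xyz":[0.069,-0.007,0],"rot":[0,0,0],"grip":0.05}]'
python3 - <<'E'
from h import *
go(.55,-.036,.085,-2)
p,d,K,T=cam("wrist");save("w3.png",p)
E
```

```text
time_s: 3.8
tcp_pos: [0.5477, -0.0358, 0.0855]
orientation: [1.0, -0.017, 0.001, -0.0]
force: [0.3, 0.3, 0.7]
gripper_width: 0.586
now [ 0.5477 -0.0358  0.0855] yaw -1.97 F [0.3 0.3 0.7] w 0.586 t 3.8
xyz [0.0023 0.0001 0.0005] rot [-0.01 -0.12  0.03]
```

View pics/w3.png

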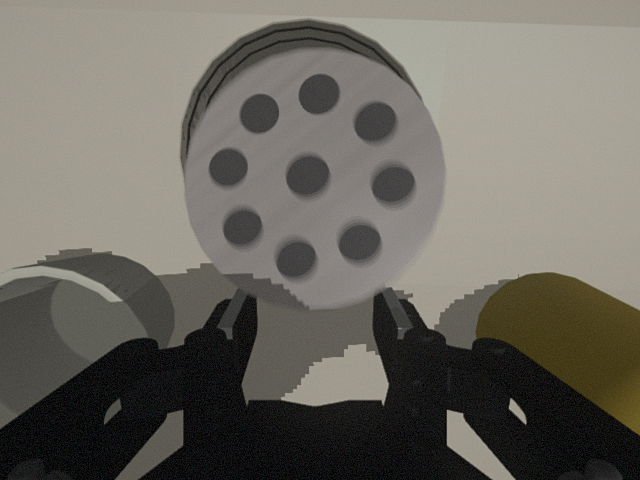

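```bash
python3 - <<'E'
from h import *
p,d,K,T=cam("wrist");P=pts(d,K,T)
for u,v in((300,70),(290,145),(340,180),(320,215),(270,190),(350,290),(100,150),(550,150)):print(u,v,P[v-2:v+3,u-2:u+3].reshape(-1,3).mean(0).round(4))
go(.545,-.036,.235,-2)
E
```

```text
300 70 [ 0.6505 -0.0326  0.0348]
290 145 [ 0.6145 -0.0288  0.0798]
340 180 [ 0.602  -0.0473  0.1029]
320 215 [ 0.5916 -0.0398  0.1118]
270 190 [ 0.5985 -0.0216  0.0956]
350 290 [ 0.5529 -0.0521  0.085 ]
100 150 [0.6151 0.0452 0.0849]
550 150 [ 0.6092 -0.1306  0.0849]
now [ 0.5464 -0.0358  0.0853] yaw -1.97 F [-1.2 -0.4 -0.6] w 0.583 t 3.9
xyz [-0.0012  0.0003 -0.1497] rot [-0.01 -0.06  0.03]
```

```bash
python3 - <<'E'
from h import *
p,d,K,T=cam("wrist");P=pts(d,K,T);save("w4.png",p)
for u,v in((300,70),(290,145),(340,180),(320,215),(270,190),(350,290)):print(u,v,P[v-2:v+3,u-2:u+3].reshape(-1,3).mean(0).round(4))
E
```

```text
300 70 [ 0.6498 -0.0326  0.0348]
290 145 [ 0.6138 -0.0287  0.0783]
340 180 [ 0.6012 -0.0474  0.1006]
320 215 [ 0.5907 -0.0399  0.1102]
270 190 [ 0.5977 -0.0214  0.0938]
350 290 [ 0.5547 -0.0516  0.0905]
```

View pics/w4.png

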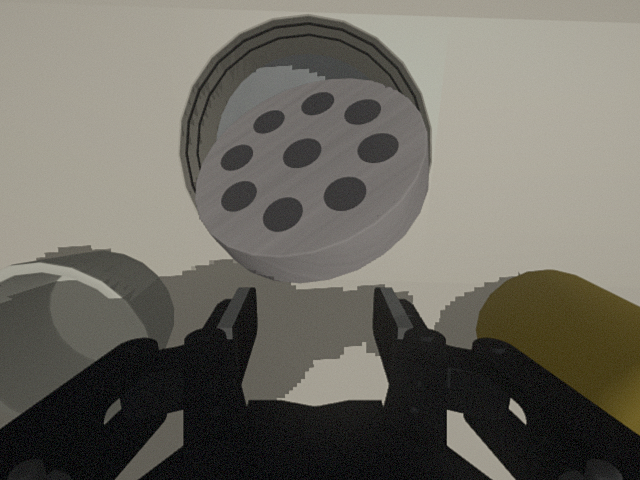

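```bash
python3 -m inch '[{"xyz":[-0.004,0,0],"rot":[0,0,0],"grip":0.05},{"xyz":[-0.006,0,0],"rot":[0,0,0],"grip":0.05},{"xyz":[-0.006,0,0],"rot":[0,0,0],"grip":0.05}]'
python3 - <<'E'
from h import *
p,d,K,T=cam("wrist");P=pts(d,K,T);save("w5.png",p);np.savez("w5.npz",p=p,d=d,K=K,T=T)
go(.541,-.036,.085,-2)
E
```

```text
time_s: 4.2
tcp_pos: [0.5388, -0.0355, 0.0854]
orientation: [1.0, -0.017, -0.0, -0.0]
force: [0.1, -0.8, 0.1]
gripper_width: 0.588
now [ 0.5391 -0.0356  0.0855] yaw -1.98 F [ 0.1 -0.   0.1] w 0.581 t 4.25
xyz [0.0019 0.0004 0.0005] rot [-0.   -0.    0.02]
```

View pics/w5.png

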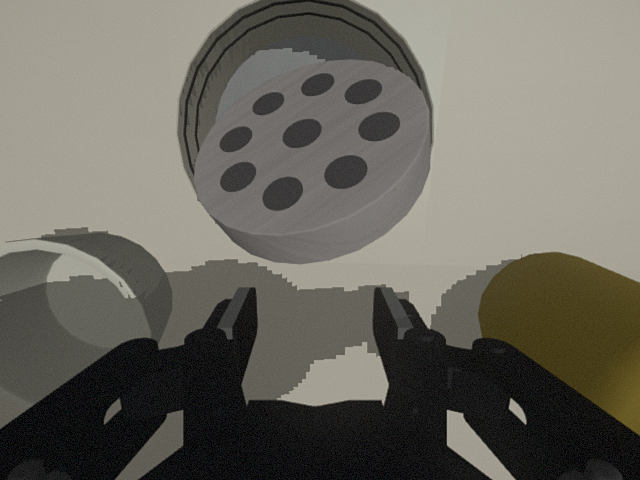

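The plate has jammed tilted in the bore: its far edge is down near (310,60) and its near edge is standing up by (330,230). I'll fit its plane.

```bash
python3 - <<'E'
from h import *
f=np.load("w5.npz");d,K,T=f['d'],f['K'],f['T'];P=pts(d,K,T)
m=np.zeros(d.shape,np.uint8);cv2.ellipse(m,(313,145),(95,70),-15,0,360,1,-1)
q=P[(m>0)&(d>0)]
for i in range(6):
    A=np.c_[q[:,:2],np.ones(len(q))];c=np.linalg.lstsq(A,q[:,2],rcond=None)[0];r=q[:,2]-A@c;q=q[abs(r)<max(.0025,.0*i)] if i>1 else q[abs(r)<2*r.std()]
print(c,len(q),np.hypot(c[0],c[1]),np.rad2deg(np.arctan(np.hypot(c[0],c[1]))),np.rad2deg(np.arctan2(c[1],c[0])))
# all points of plate face
g=P[(d>0)];r=abs(g@np.r_[-c[:2],1]-c[2])<.003
g=g[r&(np.hypot(g[:,0]-.607,g[:,1]+.0355)<.07)];print(g.min(0),g.max(0));print("hi",g[g[:,2].argmax()],"lo",g[g[:,2].argmin()])
E
```

```text
[-1.1598935  -0.41164764  0.77805926] 19345 1.2307748414855042 50.90626894516364 -160.46016319680567
[ 0.54606461 -0.10131165  0.03027389] [0.65851106 0.0317238  0.17554524]
hi [ 0.54608048 -0.06792426  0.17554524] lo [ 0.64582057 -0.00133939  0.03027389]
```

```bash
python3 - <<'E'
from h import *
f=np.load("w5.npz");d,K,T=f['d'],f['K'],f['T']
c=np.array([-1.1599,-.41165,.77806]);n=np.r_[-c[:2],1];k=np.linalg.norm(n);n/=k;off=c[2]/k
r=T[:3,:3]@np.array([(302-K[0,2])/K[0,0],(133-K[1,2])/K[1,1],1]);o=T[:3,3];C=o+r*(off-n@o)/(n@r)
s=np.r_[0,0,1]-n*n[2];s/=np.linalg.norm(s)
print("n",n.round(3),"C",C.round(4))
W=np.array([.607,-.0355]);a=-n[:2]/np.linalg.norm(n[:2])
for nm,q in(("hi top",C+.0475*s),("hi bot",C+.0475*s-.02*n),("lo top",C-.0475*s),("lo bot",C-.0475*s-.02*n)):
  print(nm,q.round(4),"along out",((q[:2]-W)@a).round(4))
E
```

```text
n [0.731 0.26  0.631] C [ 0.6105 -0.0338  0.0838]
hi top [ 0.5823 -0.0438  0.1207] along out 0.0261
hi bot [ 0.5677 -0.049   0.1081] along out 0.0416
lo top [ 0.6387 -0.0238  0.047 ] along out -0.0338
lo bot [ 0.6241 -0.029   0.0344] along out -0.0183
```

```bash
python3 - <<'E'
from h import *
p,d,K,T=cam("scene");save("s5.png",cv2.resize(p[180:300,220:380],None,fx=5,fy=5,interpolation=cv2.INTER_CUBIC))
E
```

```text
(no output)
```

View pics/s5.png

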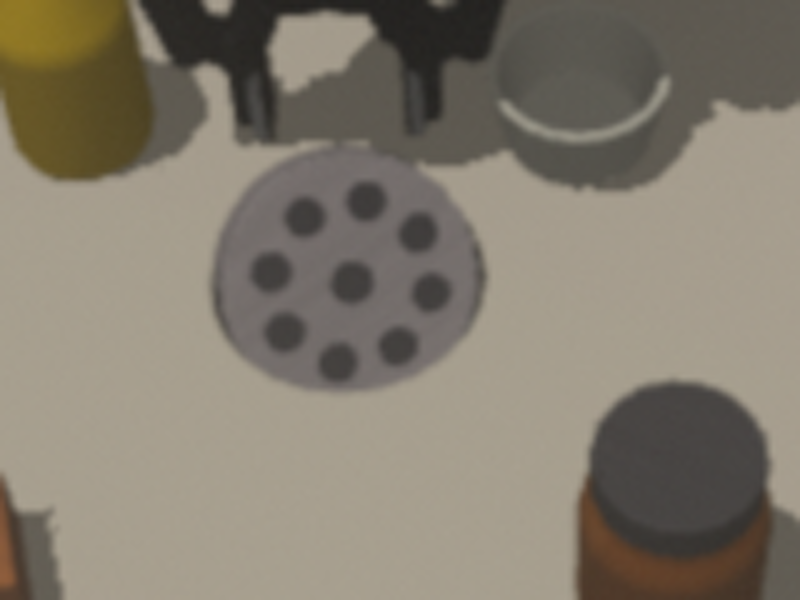

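```bash
python3 -m inch '[{"xyz":[-0.004,0,-0.03],"rot":[0,0,0],"grip":0.03},{"xyz":[-0.004,0,-0.06],"rot":[0,0,0],"grip":0},{"xyz":[0.0,0,-0.08],"rot":[0,0,0],"grip":0},{"xyz":[0.034,0.01,-0.075],"rot":[0,0,0],"grip":0},{"xyz":[0.034,0.01,-0.06],"rot":[0,0,0],"grip":0},{"xyz":[0.034,0.01,-0.05],"rot":[0,0,0],"grip":0},{"xyz":[0.034,0.01,-0.05],"rot":[0,0,0],"grip":0}]'
python3 - <<'E'
from h import *
go(.573,-.0476,.115,-2)
p,d,K,T=cam("wrist");save("w6.png",p)
E
```

```text
time_s: 4.88
tcp_pos: [0.5713, -0.0465, 0.1328]
orientation: [1.0, -0.017, -0.002, -0.0]
force: [-0.3, 0.5, -0.8]
gripper_width: 0.0
now [ 0.5713 -0.0465  0.1328] yaw -1.98 F [-0.3  0.5 -0.8] w 0.0 t 4.88
xyz [0.0018 0.001  0.0178] rot [-0.02  0.26  0.02]
```

View pics/w6.png

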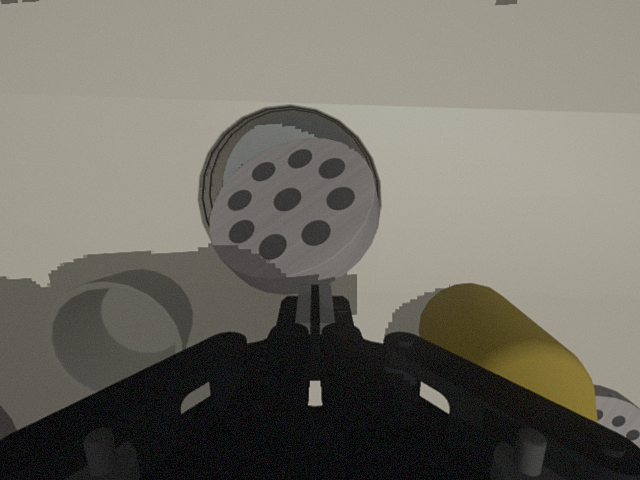

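The shut fingertips (315,285) are over the raised near edge, so I press down gently.

```bash
python3 -m inch '[{"xyz":[0.002,0.001,0.006],"rot":[0,0,0],"grip":0},{"xyz":[0.002,0.001,0.012],"rot":[0,0,0],"grip":0},{"xyz":[0.002,0.001,0.018],"rot":[0,0,0],"grip":0},{"xyz":[0.002,0.001,0.022],"rot":[0,0,0],"grip":0},{"xyz":[0.002,0.001,0.026],"rot":[0,0,0],"grip":0},{"xyz":[0.002,0.001,0.026],"rot":[0,0,0],"grip":0}]'
python3 - <<'E'
from h import *
go(.573,-.0476,.095,-2)
p,d,K,T=cam("wrist");save("w7.png",p)
E
```

```text
time_s: 5.43
tcp_pos: [0.5745, -0.0477, 0.1084]
orientation: [1.0, -0.017, -0.001, -0.0]
force: [-0.3, 0.2, 0.4]
gripper_width: 0.0
now [ 0.5745 -0.0477  0.1084] yaw -1.97 F [-0.3  0.2  0.4] w 0.0 t 5.43
xyz [-0.0015 -0.      0.0134] rot [-0.01  0.06  0.03]
```

View pics/w7.png

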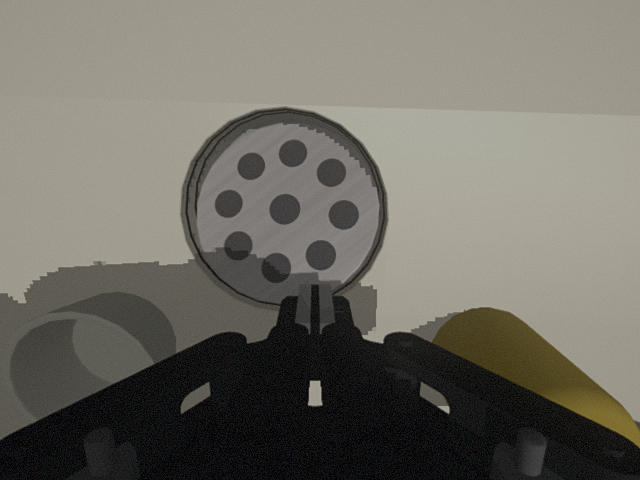

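The plate has dropped and now looks flat and deep in the bore. I rise and check its height.

```bash
python3 -m inch '[{"xyz":[0,0,-0.04],"rot":[0,0,0],"grip":0},{"xyz":[0,0,-0.08],"rot":[0,0,0],"grip":0.03},{"xyz":[0,0,-0.12],"rot":[0,0,0],"grip":0.05},{"xyz":[0,0,-0.14],"rot":[0,0,0],"grip":0.05},{"xyz":[0,0,-0.14],"rot":[0,0,0],"grip":0.05}]'
python3 - <<'E'
from h import *
p,d,K,T=cam("wrist");save("w8.png",p);P=pts(d,K,T);np.savez("w8.npz",p=p,d=d,K=K,T=T)
q=P[(d>0)];q=q[(np.hypot(q[:,0]-.607,q[:,1]+.0355)<.038)&(q[:,2]<.08)&(q[:,2]>.02)]
q=q[abs(q[:,2]-np.median(q[:,2]))<.006]
print(len(q),np.median(q[:,2]),np.linalg.lstsq(np.c_[q[:,:2],np.ones(len(q))],q[:,2],rcond=None)[0])
q=P[(d>0)];q=q[(q[:,0]>.68)&(q[:,0]<.7)&(abs(q[:,1]+.03)<.05)];print("deck",np.median(q[:,2]))
go(.66,.30,.25,70)
E
```

```text
time_s: 5.9
tcp_pos: [0.5773, -0.0478, 0.2549]
orientation: [1.0, -0.017, 0.004, 0.0]
force: [-0.6, -0.2, -0.7]
gripper_width: 0.562
4931 0.05500144560452286 [0.00073399 0.00120784 0.05460654]
deck 0.08490439707401579
now [ 0.5765 -0.0478  0.2522] yaw -1.96 F [ 0.2  0.3 -1.5] w 0.588 t 5.95
xyz [ 0.0715 -0.3504  0.0026] rot [  0.2   -0.27 -71.96]
```

View pics/w8.png

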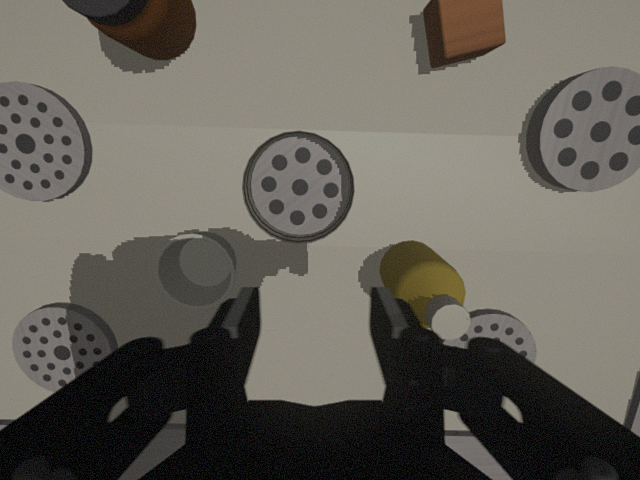

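```bash
python3 - <<'E'
from h import *
print(bot.get_state()["joints"].round(3))
go(.656,.272,.25,81)
f=np.load("w8.npz");d,K,T=f['d'],f['K'],f['T'];print(atz(24,143,.097,K,T))
E
```

```text
[-0.083  0.322  0.157  1.401  0.     3.093]
now [ 0.5765 -0.0478  0.2522] yaw -1.96 F [ 0.2  0.3 -1.5] w 0.588 t 5.95
xyz [ 0.0684 -0.3223  0.0025] rot [  0.23  -0.25 -82.96]
[0.6552 0.1869]
```

```bash
python3 -m inch '[{"xyz":[0.07,-0.31,0],"rot":[0,0,-83],"grip":0.05},{"xyz":[0.07,-0.31,0],"rot":[0,0,-83],"grip":0.05},{"xyz":[0.07,-0.31,0],"rot":[0,0,-83],"grip":0.05},{"xyz":[0.07,-0.31,0],"rot":[0,0,-83],"grip":0.05},{"xyz":[0.07,-0.31,0],"rot":[0,0,-83],"grip":0.05},{"xyz":[0.07,-0.31,0],"rot":[0,0,-83],"grip":0.05},{"xyz":[0.07,-0.31,0],"rot":[0,0,-83],"grip":0.05},{"xyz":[0.07,-0.31,0],"rot":[0,0,-83],"grip":0.05},{"xyz":[0.07,-0.31,0],"rot":[0,0,-83],"grip":0.05},{"xyz":[0.07,-0.31,0],"rot":[0,0,-83],"grip":0.05},{"xyz":[0.07,-0.31,0],"rot":[0,0,-83],"grip":0.05},{"xyz":[0.07,-0.31,0],"rot":[0,0,-83],"grip":0.05}]'
python3 - <<'E'
from h import *
go(.657,.260,.081,81)
E
```

```text
time_s: 6.95
tcp_pos: [0.6554, 0.2601, 0.2475]
orientation: [0.758, 0.653, -0.001, -0.0]
force: [-0.5, -0.1, -0.2]
gripper_width: 0.587
now [0.6554 0.2601 0.2475] yaw 81.47 F [-0.5 -0.1 -0.2] w 0.587 t 6.95
xyz [0.0004 0.002  0.1664] rot [-0.12  0.06  0.47]
```

```bash
python3 -m inch '[{"xyz":[0,0.002,0.04],"rot":[0,0,0],"grip":0.05},{"xyz":[0,0.002,0.08],"rot":[0,0,0],"grip":0.05},{"xyz":[0,0.002,0.12],"rot":[0,0,0],"grip":0.05},{"xyz":[0,0.002,0.145],"rot":[0,0,0],"grip":0.05},{"xyz":[0,0.002,0.155],"rot":[0,0,0],"grip":0.05},{"xyz":[0,0.002,0.160],"rot":[0,0,0],"grip":0.05},{"xyz":[0,0.002,0.163],"rot":[0,0,0],"grip":0.05},{"xyz":[0,0.002,0.166],"rot":[0,0,0],"grip":0.05},{"xyz":[0,0.002,0.166],"rot":[0,0,0],"grip":0.05}]'
python3 - <<'E'
from h import *
p,d,K,T=cam("scene");save("s9.png",cv2.resize(p[100:220,340:500],None,fx=5,fy=5,interpolation=cv2.INTER_CUBIC))
go(.648,.112,.081,81)
E
```

```text
time_s: 7.7
tcp_pos: [0.6585, 0.2597, 0.0845]
orientation: [0.76, 0.65, 0.001, 0.0]
force: [0.4, 0.4, -0.1]
gripper_width: 0.588
now [0.6585 0.2597 0.0847] yaw 81.03 F [-0.6 -0.9  0.5] w 0.586 t 7.75
xyz [-0.1475  0.0127  0.0036] rot [ 0.1  -0.07  0.03]
```

View pics/s9.png

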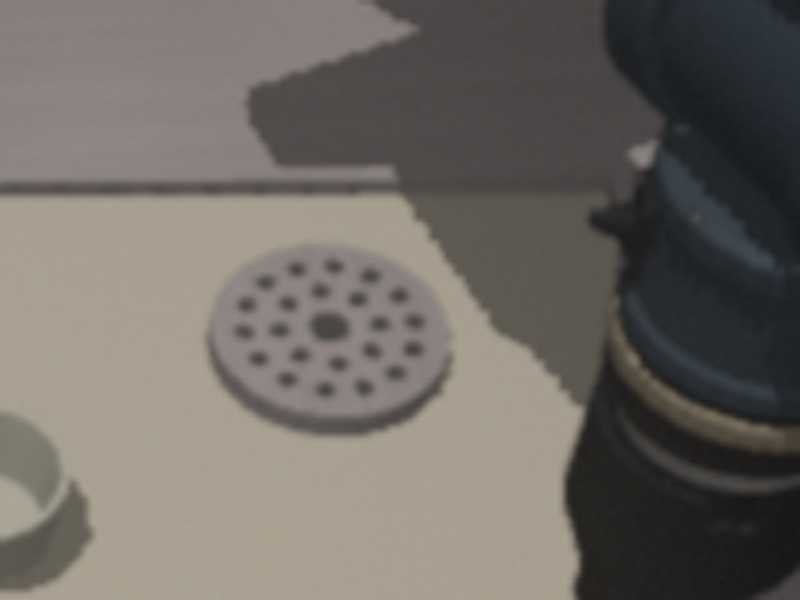

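```bash
python3 -m inch '[{"xyz":[0,0,0.002],"rot":[0,0,0],"grip":0.05},{"xyz":[0,0,0.004],"rot":[0,0,0],"grip":0.05},{"xyz":[0,0,0.004],"rot":[0,0,0],"grip":0.05}]'
python3 - <<'E'
from h import *
p,d,K,T=cam("scene");save("s10.png",cv2.resize(p[180:300,370:530],None,fx=5,fy=5,interpolation=cv2.INTER_CUBIC))
go(.648,.112,.081,81)
E
```

```text
time_s: 8.0
tcp_pos: [0.6586, 0.2597, 0.0821]
orientation: [0.76, 0.65, 0.002, 0.0]
force: [-2.1, -1.5, 12.8]
gripper_width: 0.587
now [0.6586 0.2597 0.082 ] yaw 81.03 F [-2.1 -1.  11.8] w 0.587 t 8.05
xyz [-0.1475  0.0125  0.0008] rot [ 0.17 -0.11  0.03]
```

View pics/s10.png

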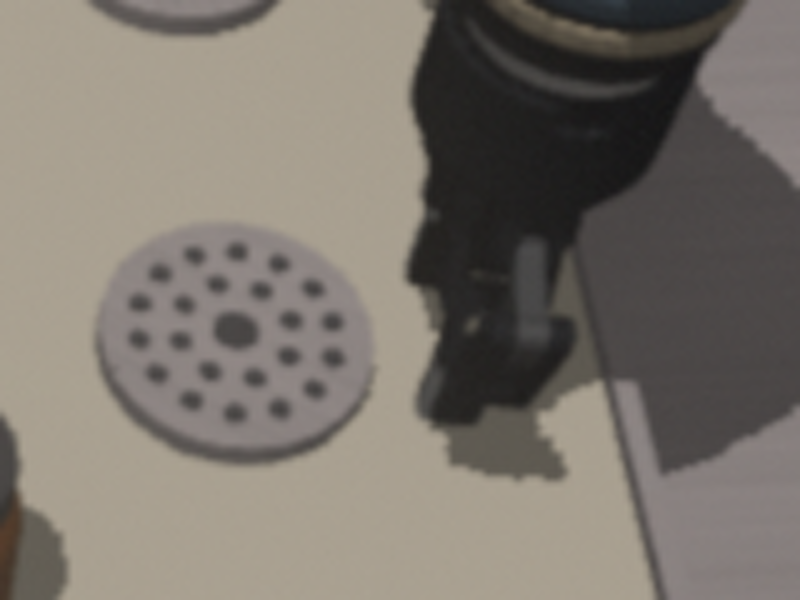

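The tips just touched the deck (12 N at TCP z 0.082), so I lift 5 mm and push. The plate lies at px (237,335) in the crop, squarely ahead.

```bash
python3 -m inch '[{"xyz":[0,0,-0.005],"rot":[0,0,0],"grip":0.05},{"xyz":[0,0,-0.006],"rot":[0,0,0],"grip":0.05},{"xyz":[-0.014,0,-0.006],"rot":[0,0,0],"grip":0.05},{"xyz":[-0.026,0.001,-0.006],"rot":[0,0,0],"grip":0.05},{"xyz":[-0.038,0.002,-0.006],"rot":[0,0,0],"grip":0.05},{"xyz":[-0.050,0.003,-0.006],"rot":[0,0,0],"grip":0.05},{"xyz":[-0.062,0.004,-0.006],"rot":[0,0,0],"grip":0.05},{"xyz":[-0.074,0.005,-0.006],"rot":[0,0,0],"grip":0.05},{"xyz":[-0.086,0.006,-0.006],"rot":[0,0,0],"grip":0.05},{"xyz":[-0.086,0.006,-0.006],"rot":[0,0,0],"grip":0.05}]'
python3 - <<'E'
from h import *
p,d,K,T=cam("scene");save("s11.png",cv2.resize(p[150:300,300:500],None,fx=4,fy=4,interpolation=cv2.INTER_CUBIC))
p,d,K,T=cam("top");save("t11.png",p)
go(.644,.105,.086,75)
E
```

```text
time_s: 8.88
tcp_pos: [0.6499, 0.1705, 0.0853]
orientation: [0.761, 0.649, -0.001, 0.0]
force: [0.1, -1.1, -0.2]
gripper_width: 0.589
now [0.6502 0.1725 0.0853] yaw 80.95 F [-0.   1.1  0.3] w 0.59 t 8.98
xyz [-0.0676  0.0045 -0.0007] rot [-0.01  0.02  5.95]
```

View pics/s11.png

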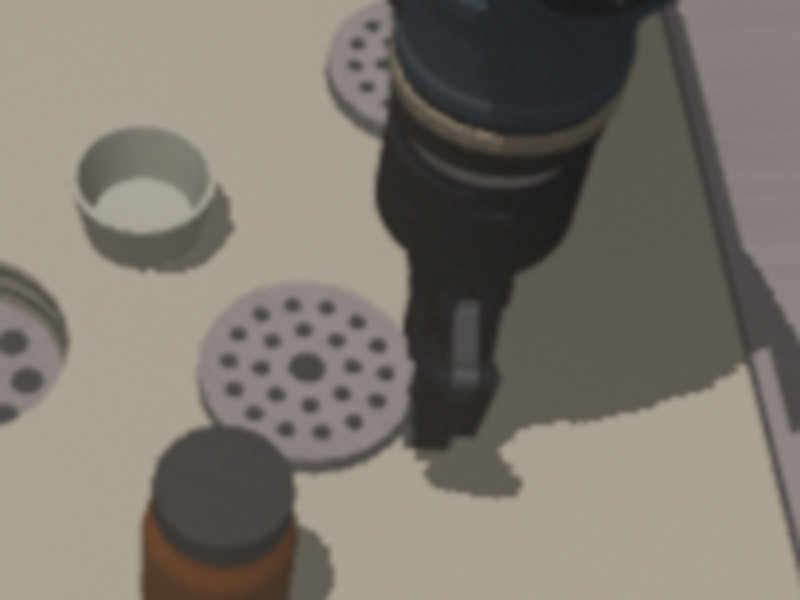

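View pics/t11.png

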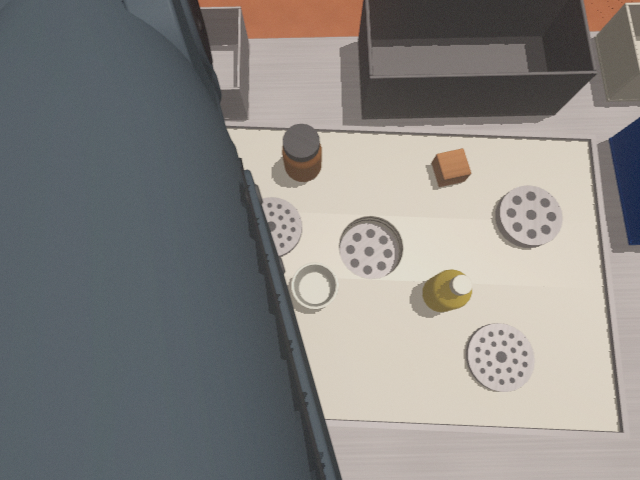

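```bash
python3 - <<'E'
from h import *
m=np.load("scene0.npz");print(atz(300+307/4,150+367/4,.097,m['K'],m['T']))
# calibration check using initial: thin1 seen at
print(atz(370+237/5,180+332/5,.097,m['K'],m['T']),"expect .655 .187")
m=np.load("top0.npz");print(atz(271,227,.097,m['K'],m['T']))
E
```

```text
[0.6439 0.1193]
[0.6582 0.1881] expect .655 .187
[0.6395 0.1169]
```

```bash
python3 -m inch '[{"xyz":[-0.010,0.002,0],"rot":[0,0,1],"grip":0.05},{"xyz":[-0.020,0.004,0],"rot":[0,0,2.5],"grip":0.05},{"xyz":[-0.030,0.007,0],"rot":[0,0,4.5],"grip":0.05},{"xyz":[-0.040,0.010,0],"rot":[0,0,6.5],"grip":0.05},{"xyz":[-0.050,0.013,0],"rot":[0,0,8.5],"grip":0.05},{"xyz":[-0.058,0.016,0],"rot":[0,0,10],"grip":0.05},{"xyz":[-0.063,0.0175,0],"rot":[0,0,11],"grip":0.05},{"xyz":[-0.063,0.0175,0],"rot":[0,0,11],"grip":0.05}]'
python3 - <<'E'
from h import *
p,d,K,T=cam("scene");save("s12.png",cv2.resize(p[150:300,280:480],None,fx=4,fy=4,interpolation=cv2.INTER_CUBIC))
go(.6286,.022,.086,69.5)
E
```

```text
time_s: 9.65
tcp_pos: [0.658, 0.1069, 0.0853]
orientation: [0.82, 0.573, -0.0, 0.0]
force: [-0.4, -0.5, -0.2]
gripper_width: 0.585
now [0.6578 0.1076 0.0853] yaw 69.95 F [-0.4 -0.  -1.7] w 0.584 t 9.7
xyz [-0.0904  0.0019 -0.0007] rot [-0.    0.01  0.45]
```

View pics/s12.png

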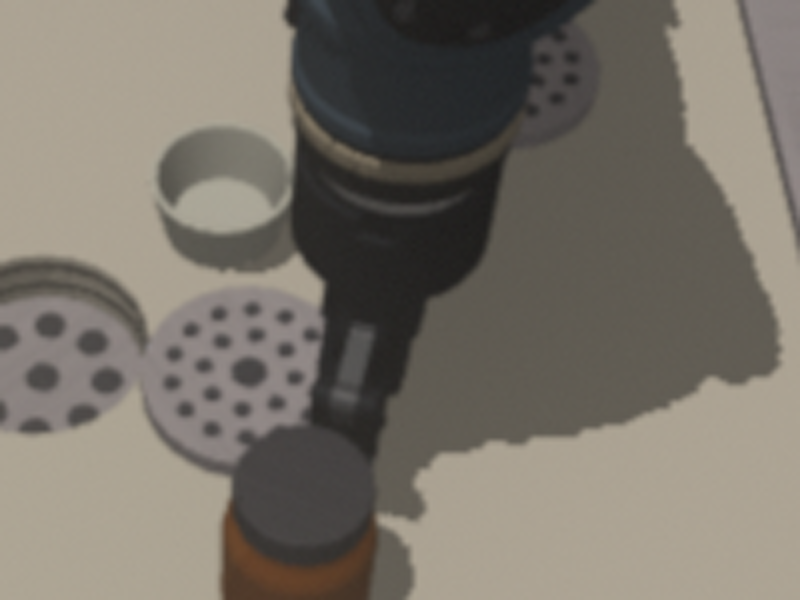

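```bash
python3 -m inch '[{"xyz":[-0.010,0,0],"rot":[0,0,0],"grip":0.05},{"xyz":[-0.020,0,0],"rot":[0,0,0],"grip":0.05},{"xyz":[-0.030,0,0],"rot":[0,0,0],"grip":0.05},{"xyz":[-0.040,0.001,0],"rot":[0,0,0],"grip":0.05},{"xyz":[-0.050,0.001,0],"rot":[0,0,0],"grip":0.05},{"xyz":[-0.060,0.001,0],"rot":[0,0,0],"grip":0.05},{"xyz":[-0.068,0.002,0],"rot":[0,0,0],"grip":0.05},{"xyz":[-0.075,0.002,0],"rot":[0,0,0],"grip":0.05},{"xyz":[-0.082,0.002,0],"rot":[0,0,0],"grip":0.05},{"xyz":[-0.088,0.002,0],"rot":[0,0,0],"grip":0.05},{"xyz":[-0.088,0.002,0],"rot":[0,0,0],"grip":0.05}]'
python3 - <<'E'
from h import *
p,d,K,T=cam("scene");save("s13.png",cv2.resize(p[150:300,240:440],None,fx=4,fy=4,interpolation=cv2.INTER_CUBIC))
go(.6286,.022,.086,69.5)
E
```

```text
time_s: 10.62
tcp_pos: [0.6291, 0.0239, 0.0854]
orientation: [0.819, 0.573, -0.0, 0.0]
force: [0.1, 0.3, 0.3]
gripper_width: 0.585
now [0.6293 0.0244 0.0853] yaw 69.98 F [ 0.1  0.3 -0.3] w 0.587 t 10.67
xyz [-0.0025  0.0002 -0.0007] rot [-0.01  0.02  0.48]
```

View pics/s13.png

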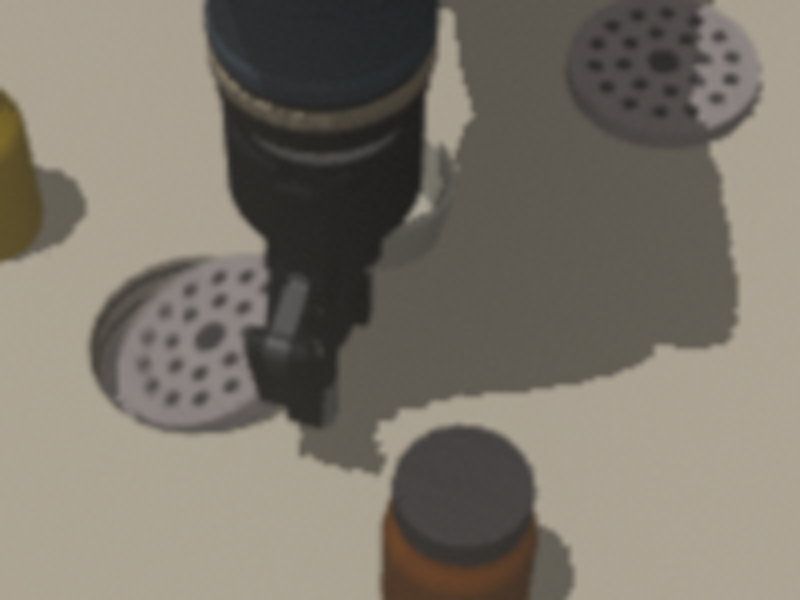

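```bash
python3 -m inch '[{"xyz":[0.008,0,0],"rot":[0,0,0],"grip":0.05},{"xyz":[0.010,0,-0.03],"rot":[0,0,0],"grip":0.05},{"xyz":[0.010,0,-0.07],"rot":[0,0,0],"grip":0},{"xyz":[0.010,0,-0.11],"rot":[0,0,0],"grip":0},{"xyz":[0.010,0,-0.14],"rot":[0,0,0],"grip":0},{"xyz":[0.05,0,-0.14],"rot":[0,0,0],"grip":0},{"xyz":[0.08,0,-0.14],"rot":[0,0,0],"grip":0},{"xyz":[0.08,0,-0.14],"rot":[0,0,0],"grip":0}]'
python3 - <<'E'
from h import *
p,d,K,T=cam("scene");save("s14.png",cv2.resize(p[150:300,220:420],None,fx=4,fy=4,interpolation=cv2.INTER_CUBIC));np.savez("s14.npz",p=p,d=d,K=K,T=T)
p,d,K,T=cam("top");save("t14.png",cv2.resize(p[190:310,300:460],None,fx=5,fy=5,interpolation=cv2.INTER_CUBIC));np.savez("t14.npz",p=p,d=d,K=K,T=T)
P=pts(d,K,T);q=P[d>0];q=q[(np.hypot(q[:,0]-.607,q[:,1]+.0355)<.036)&(q[:,2]<.15)]
print(len(q),np.percentile(q[:,2],[2,25,50,75,98]).round(4));A=np.c_[q[:,:2],np.ones(len(q))];c=np.linalg.lstsq(A,q[:,2],rcond=None)[0];print(c,(q[:,2]-A@c).std())
go(.6286,.022,.086,69.5)
E
```

```text
time_s: 11.33
tcp_pos: [0.6585, 0.1057, 0.2254]
orientation: [0.818, 0.575, 0.001, -0.0]
force: [-1.1, -0.7, -0.4]
gripper_width: -0.001
1610 [0.0646 0.0662 0.067  0.0678 0.0694]
[0.00256311 0.00130294 0.06545704] 0.0011688860456970397
now [0.657  0.1023 0.2247] yaw 70.18 F [ 0.1  0.6 -0.1] w 0.006 t 11.43
xyz [-0.0851  0.0006  0.1388] rot [-0.03  0.02  0.68]
```

View pics/s14.png

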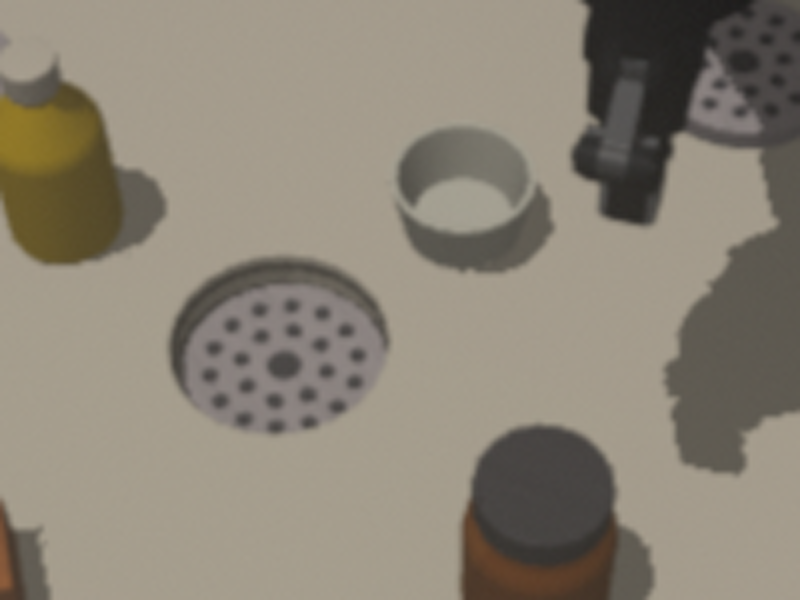

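View pics/t14.png

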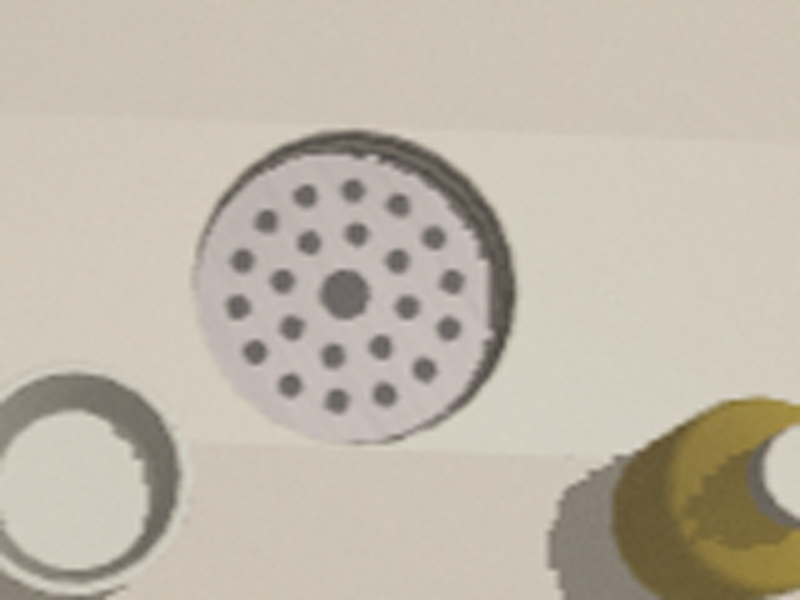

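The thin plate lies flat in the well with its top at z 0.067, which is 18 mm below the deck. Now I check that nothing else moved.

```bash
python3 - <<'E'
from h import *
a=np.load("top0.npz")['p'];b=np.load("t14.npz")['p']
save("cmp.png",cv2.resize(np.vstack([a[100:430,250:],b[100:430,250:]]),None,fx=.9,fy=.9))
f=np.load("scene0.npz")['p'];g=np.load("s14.npz")['p']
for n,(u,v) in dict(cup=(336,199),squeeze=(233,190),shaker=(354,285),block=(209,292)).items():
    x=cv2.cvtColor(f[v-25:v+25,u-22:u+22],7).astype(np.float32);y=cv2.cvtColor(g[v-25:v+25,u-22:u+22],7).astype(np.float32)
    print(n,cv2.phaseCorrelate(x,y))
print(bot.get_state()["force"])
E
```

```text
cup ((0.4055785228939648, -0.030165387029157387), 0.8702429362403022)
squeeze ((0.4626743242144933, 0.01811872920216473), 1.0009613069958156)
shaker ((0.48413503730347074, -0.003974611795467098), 0.9764073829650879)
block ((0.5350647691871018, -0.0306996620868496), 0.9477165069580078)
[ 0.06106203  0.57234183 -0.0955391 ]
```

View pics/cmp.png

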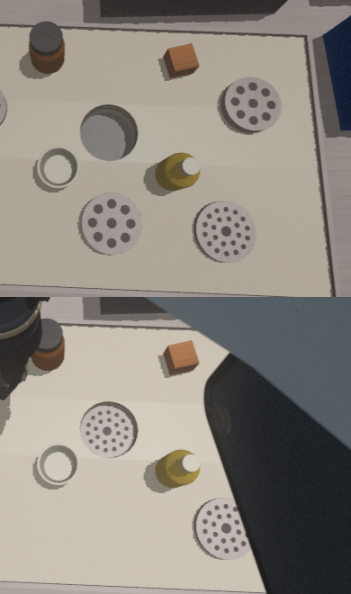

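```bash
python3 -c "
from bench import bot
print(bot.sign_off(), bot.get_state()['time_s'])"
```

```text
the job is handed in; nothing more can be done
the job is handed in; nothing more can be done
```

The stack in the well is thick1 or thick2 (the one nearest the robot) with one thin plate on top. Its top lies 18 mm below the deck, between the lines at 8 and 22 mm. I measured the rest plate at 50 mm deep, so 20 + 12 mm was the choice. The job was handed in at about 11.5 s of the 72 s allowed.

- **Jam, mended:** the thick plate first stuck tilted at about 51° in the bore. I pressed its raised edge lightly with the shut fingertips and it dropped flat (top measured at 30 mm depth).
- **Deck contact:** the fingertips touched the deck once, with about 12 N, before I raised them for the second push.
- **Last checks:** in the final top depth image the thin plate is flat, with its top at z 0.067 m against a deck at 0.085 m. The bystanders show no individual movement; all four gave the same half-pixel offset, including the block, which the arm never approached, so I put that down to the comparison method. The gripper was about 0.14 m above the deck, touching nothing.
- **Not fully checked:** I never pushed the three unused plates. In the last pictures the arm hid the far thick plate and part of one thin one, so I could not confirm those by eye.

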